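Close up the bead kiln for annealing

ROBOT

A 6-joint arm with a two-finger parallel gripper is mounted at the origin on the work surface. World frame = base frame: x ahead of the robot, y to its left, z up, the work surface at z = 0. Lengths are in m, angles in rad, forces in N, time in s.
With the tool pointing down it reaches from about 0.35 to 0.775 m from the base axis. Payload 5.5 kg.
Tool frame: the origin (TCP) lies at the very end of the fingers, on their centre line; the grasp point (between the pads) lies 19 mm behind it; z points along the fingers, y is the direction in which the jaws open and shut (so a half turn about z gives the same grasp; the last joint's range is limited). The gripper opens to 85 mm and grips with 20 to 120 N. Pads are 22 mm wide; open, the fingers measure 114 mm over their backs; the gripper's body (76 mm by 85 mm) begins 54 mm behind the grasp point. The pads swing forward as they close: fully open they stand 13 mm farther back than shut.
Start: joints at [-1.283, 0.313, 0.046, 1.304, 0, 1.431], TCP at [0.239, -0.523, 0.231] pointing down, gripper open.
Joint ranges: [-2.76, 2.76], [-0.86, 1.69], [-1.03, 1.26], [-2.2, 2.34], [-1.47, 1.5], [-3.14, 3.14]. Speed limits (rad/s): [2.57, 2.57, 3.14, 3.14, 3.14, 3.14].

INTERFACE

Orientations are given as a unit quaternion [w, x, y, z].
In Python, from workcell import get_state, read_camera, hand_in, find_in, silhouettes gives the robot as it stands. The module is installed in compiled form; this text tells all that it offers.
- The arm moves only by the tool send_rows, never from a script. Its argument "deltas" is a list that holds one entry, the list of rows, each a list of 6 numbers: the shift along the world's x, y, z in cm, then the turn, a rotation vector about the world's x, y, z in degrees. In form: [[[dx, dy, dz, wx, wy, wz], ...]]. A call has 1 to 12 rows; each row is the pose to reach, as a shift and turn from the pose commanded when the call began; what a row does not reach only later rows make up. A row lasts 1/10 s, in which the tool goes at most 50 mm and 8.59 degrees, less where a joint would pass 70% of its speed; a pose out of reach is approached as far as the arm can. A call with a gripper value outside its range is refused whole. "jaw" is the opening, from -1 (shut) to 1 (fully open), so that 0 is half open, set as the call begins (left out, the last holds). The fingers move at their own pace and stop on an object; "force" is the grip in N (left out, the last holds). Time passes only in rows, so rows that repeat a pose let the fingers close. It gives the time, the measured TCP pose, the force and the opening at its end, in the units of the state.
- get_state(): the state, without advancing time (a new reading comes with each control period).
- read_camera(name): name is "side" or "top"; returns a dict with "img" (420x560x3 uint8, red, green, blue), "z_map" (420x560 float32, m along the optical axis (not along the pixel's ray), 0 where there is no reading), "vfov" (degrees; the focal length in pixels is half the picture's height over the tangent of half this angle, whatever the lens; pixels are square), "cx", "cy" (the principal point, pixels), "R" (3x3) and "t" (3): a world point X has camera coordinates R X + t. Camera axes: x right, y down, z forward; pixel columns grow to the right and rows downward; lengths in m; the calibration is good to about 2 mm. A picture is of the moment at which its call begins.
- hand_in(): hands the job in, once; it reports no verdict.
Trained networks look in a picture, given as the dict that the camera call returned (one of the last four; its "shot" number tells which), for a name from the list of things; names that differ only in an ending like _2 or _b are one class to them, and where a whole thing is asked for, a point or a joint stands for the part that bears it (a point fixed in the world has none). Each returns a list of dicts, best first, with "conf" (0 to 1); they miss things now and then, are a little off and sometimes report something else, mostly with a low value. They report only what shows in the picture. A call takes as long as a camera call. They do not tell look-alikes from the thing itself.
- find_in(picture, thing): "box" ([centre column, centre row, width, height] in pixels, round what is visible of it).
- silhouettes(picture, thing): "mask" (420x560 bool, what is visible of it) and "box" ([centre column, centre row, width, height] in pixels, round what is visible of it).
The state is a dict: "clock": time; "joint_pos": joint angles; "qvel": joint speeds; "tau": joint torques, N m; "tcp_pos": TCP position; "orientation": TCP orientation; "wrist_force": force on the tool from outside, world axes, zero at the start; "ft_torque": the same for the moment, N m; "finger_gap": finger opening in m.
Only numpy, scipy, OpenCV 4.12 (cv2) and the standard library are available. Lean on these libraries where they do the work, as an engineer would, in place of code of your own. Each camera call takes 0.05 s, during which the arm holds its last target.

TASK

Close up the bead kiln for annealing: with the fingertips push its front door fully shut, and push the loose vent tile on its roof along the rails, over the vent hole, until it rests against the end stop. Push only: grip and lift nothing, touch the door only on its outer steel side and never on its crumbly brick lining, leave the things on the bench standing where they are, and finish clear of everything.

Things in the scene. Friction and masses are not known exactly. Their poses are not given: they have to be found in the camera images.
- kiln: Small front-loading bead kiln, a fixed grey steel box 220 deep (x) x 280 wide (y) x 200 mm high, flat roof. Origin: centre of its underside, on the bench; x points from its front (door side, towards the robot) to its back, y to the left as the robot sees it, z up. The front plane is at x = -110 mm.
- kiln_door (a joint): Angle (rad) of the front door: 0 shut, growing as it swings out towards the robot (starts 0.35 to 0.75; limit 1.4). Panel 200 wide, 172 high (15 to 187 mm above the bench), 30 thick, upright hinge at its left (+y) end, 0.9 kg. It stays where it is left: hinge friction 0.15 N m, no spring, no latch. Outer side: flat steel plate; inner side: brick lining.
- door_hinge (a point): Point on the door's hinge line, 15 mm above the bench, at x = -110, y = +100 mm in the kiln's frame. Shut, the door spans x = -140 (outer face) to -110 and y = +100 to -100 there; open by q, it is turned clockwise, seen from above, by q about this line.
- door_face (a point): Point on the door's outer steel face, 140 mm from the hinge end (60 from the free end), 165 mm above the bench, 22 below the door's top edge; moves with the door. x points square into the face, y along it to the hinge end, z up. The face is bare here; lower down, 65 mm above the bench near the free end, a finger lip 60 wide sticks out 9 mm.
- door_lining: The door's brick lining: pale soft brick 190 x 164 x 19 mm on the inner side of the door, fixed to it, reaching nearly to its edges. The fingers must not touch it. Origin: on the hinge line, same point and axes as the door.
- tile_center (a point): Centre of the vent tile: loose flat pale ceramic tile 90 (x, across the rails) x 110 (y, along them) x 12 mm thick, about 0.3 kg, lying on the kiln's roof between two rails with 3 mm play at each side, its top 212 mm above the bench. Axes are the tile's. Starts 45 to 75 mm short of the stop; pushed on its -y end towards the kiln's +y.
- vent (a point): Centre of the 36 mm round vent hole in the kiln's roof, 200 mm above the bench, x = -40, y = +40 mm in the kiln's frame; axes as the kiln's. Steel guide rails 6 wide, 8 high run along y, 51 mm either side of it (centre lines), from y = -155 to +65 here; the end stop, 10 high, has its near face at y = +55. With the tile against the stop its centre is above this point.
- crucible: Loose mustard ceramic crucible, 76 mm across the rim, 65 high; origin centre of its underside. Bystander.
- bottle_bottom: Loose smoky glass bottle bottom, an open cup 72 mm across, 45 high; origin centre of its underside. Bystander.
- mold: Loose graphite mold, 60 x 80 x 22 mm block with four round cavities; origin centre of its underside. Bystander.
- gauge: Loose brass bead sizer gauge, flat plate 40 x 110 x 5 mm with four holes; origin centre of its underside. Bystander.
- controller: Fixed enamelled kiln controller, 120 x 170 x 150 mm high with a black knob on its front; origin centre of its underside. To the left of the kiln, not part of the job.
There are look-alikes about, which are no part of the job. Of the things like the part that bears tile_center, leave any that is black or purple; of the rest the smaller one is meant.

How it is judged:
At the end, for the whole second after the job is handed in: The kiln door is shut to within 0.04 rad (8 mm at its free end) and still; the vent tile lies flat on the roof within 8 mm of its place against the end stop, over the vent hole; the four bystanders are within 20 mm of where they stood (value of joint kiln_door below 0.04 rad and velocity of joint kiln_door between -0.05 and 0.05 rad/s and y of tile_center in the frame of vent between -0.008 and 0.008 m and x of tile_center in the frame of vent between -0.008 and 0.008 m and z of tile_center in the frame of vent between 0.002 and 0.01 m and distance of each of crucible, bottle_bottom, mold, gauge from where it was at the start of the episode below 0.02 m); the robot touches nothing.
It fails at once if the vent tile is lifted or tipped (its centre more than 8 mm above where it lies, or tilted over 0.12 rad) (z of tile_center in the frame of vent above 0.014 m or angle between tile_center's own z axis and vertical above 0.12 rad).
It fails at once if the fingers touch the door's brick lining (contact force between the fingers and door_lining above 0.5 N).
It fails at once if a bystander is moved more than 20 mm or tipped over 0.3 rad (distance of any of crucible, bottle_bottom, mold, gauge from where it was at the start of the episode above 0.02 m or angle between any of crucible, bottle_bottom, mold, gauge's own z axis and vertical above 0.3 rad).
It also fails if it takes over 48 s, if anything falls off the work surface, if the arm or the gripper's body presses on something with over 40 N, if the wrist force passes 120 N, or if a joint passes its speed limit or range.

## Working session

There is one attempt and no reset: what is moved stays moved. The work goes in short steps, Python scripts to look and compute and a tool call to move; the robot and the scene stay as the last step left them, time stands still between calls to the robot, and variables do not carry over. Pictures are saved under pics/ and viewed, and the job is handed in when it is done.

Besides the shell and the picture viewer there is one more tool, called as name(argument=value, ...), one argument or row to a line, values as JSON. send_rows: Moves the arm, as the interface text tells. Its arguments: {"type":"object","properties":{"deltas":{"type":"array","items":{"type":"array","items":{"type":"array","items":{"type":"number"}}}},"jaw":{"type":"number"},"force":{"type":"number"}},"required":["deltas"]}

```bash
mkdir -p pics; cat > h.py <<'E'
import numpy as np, cv2, pickle
from workcell import *
def f(p): return p["img"].shape[0]/2/np.tan(np.radians(p["vfov"])/2)
def w(p,u,v,z=None):
    z=p["z_map"][int(round(v)),int(round(u))] if z is None else z
    c=np.array([(u-p["cx"])/f(p)*z,(v-p["cy"])/f(p)*z,z]); return p["R"].T@(c-p["t"])
def cloud(p):
    H,W=p["z_map"].shape; u,v=np.meshgrid(np.arange(W),np.arange(H)); z=p["z_map"]
    c=np.stack([(u-p["cx"])/f(p)*z,(v-p["cy"])/f(p)*z,z],-1); X=(c-p["t"])@p["R"]; X[z<=0]=np.nan; return X
def proj(p,X):
    c=p["R"]@np.array(X)+p["t"]; return c[0]/c[2]*f(p)+p["cx"],c[1]/c[2]*f(p)+p["cy"]
def save(p,n): cv2.imwrite("pics/"+n,p["img"][:,:,::-1])
E
python3 - <<'E'
from h import *
print(get_state())
for n in("side","top"):
    p=read_camera(n); save(p,n+"0.png"); pickle.dump(p,open(n+"0.pkl","wb"))
    print(n,p["vfov"],p["cx"],p["cy"],p["R"],p["t"])
    for t in["kiln","kiln_door","tile_center","crucible","bottle_bottom","mold","gauge","controller","door_lining"]:
        for d in find_in(p,t): print(t,np.round(d["box"]),round(d["conf"],2))
E
```

```text
{'clock': 0.0, 'joint_pos': array([-1.28262625e+00,  3.14012671e-01,  4.49674351e-02,  1.30359325e+00,
        1.65097640e-05,  1.43123985e+00]), 'qvel': array([-0.00071096, -0.00140175,  0.00071721, -0.00128437,  0.00212592,
       -0.00125511]), 'tau': array([ 3.23402392e-04, -4.80629897e+01,  2.98531401e+01,  1.95177225e-02,
       -8.94287268e-05,  1.33090654e-05]), 'tcp_pos': array([ 0.23838318, -0.52269367,  0.23039717]), 'orientation': array([-9.19150454e-04,  9.77217867e-01,  2.12236641e-01, -6.01473946e-05]), 'wrist_force': array([ 0.3804399 ,  0.21142075, -0.48677289]), 'ft_torque': array([-0.00597426,  0.02357218, -0.03205842]), 'finger_gap': 0.0851824607891162}
side 44.11873203758407 273.91010380543275 207.53751707983204 [[-0.78464015 -0.6197461   0.01595617]
 [-0.42121922  0.51405389 -0.74721012]
 [ 0.45487823 -0.59301211 -0.66439629]] [0.36142478 0.33729575 1.38540301]
kiln [232. 201. 136. 116.] 0.81
kiln_door [259. 230.  71.  52.] 0.59
tile_center [240. 175.  44.  33.] 0.8
tile_center [332. 156.  28.  22.] 0.8
tile_center [292. 174.  26.  32.] 0.77
tile_center [203. 30
[... 232 characters left out ...]
2.] 0.54
top 55.53168698304532 278.92315167245636 207.82244472856945 [[-0.01198976 -0.99972068  0.02036692]
 [-0.98381637  0.00815245 -0.17899413]
 [ 0.17877809 -0.0221834  -0.98363931]] [-0.07092736  0.53866739  1.50436839]
kiln [265. 188.  79. 106.] 0.82
kiln_door [251. 218.  49.  43.] 0.79
tile_center [192. 221.  30.  34.] 0.91
tile_center [336. 177.  37.  43.] 0.72
tile_center [401. 202.  41.  42.] 0.72
tile_center [271. 176.  33.  29.] 0.6
crucible [335. 259.  17.  22.] 0.56
bottle_bottom [148. 237.  20.  22.] 0.64
mold [364. 237.  20.  18.] 0.68
gauge [186. 261.  30.   9.] 0.73
gauge [367. 234.  21.  19.] 0.45
controller [149. 175.  55.  48.] 0.67
door_lining [253. 215.  44.  46.] 0.63
```

```bash
python3 - <<'E'
import cv2
for n,(a,b,c,d) in dict(side=(70,380,60,420),top=(120,300,120,430)).items():
    i=cv2.imread(f"pics/{n}0.png")[a:b,c:d]; s=min(800/i.shape[1],600/i.shape[0]); cv2.imwrite(f"pics/{n}0z.png",cv2.resize(i,None,fx=s,fy=s,interpolation=cv2.INTER_CUBIC)); print(n,s)
E
```

```text
side 1.935483870967742
top 2.5806451612903225
```

View pics/side0z.png

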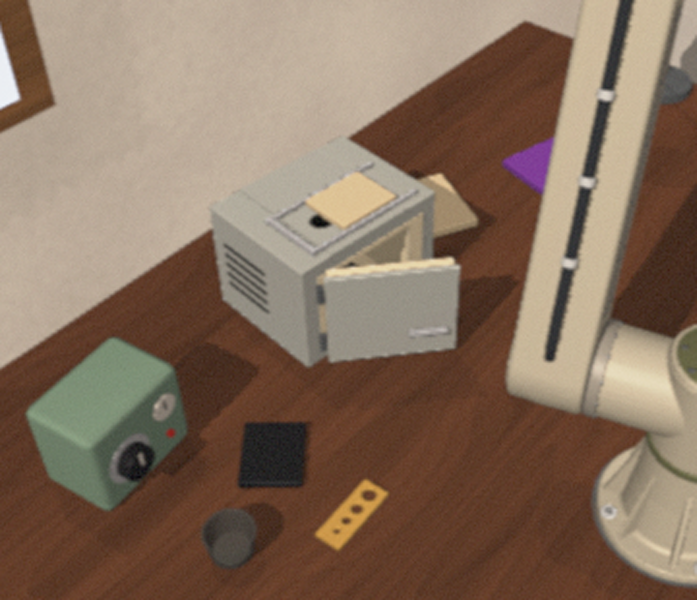

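View pics/top0z.png

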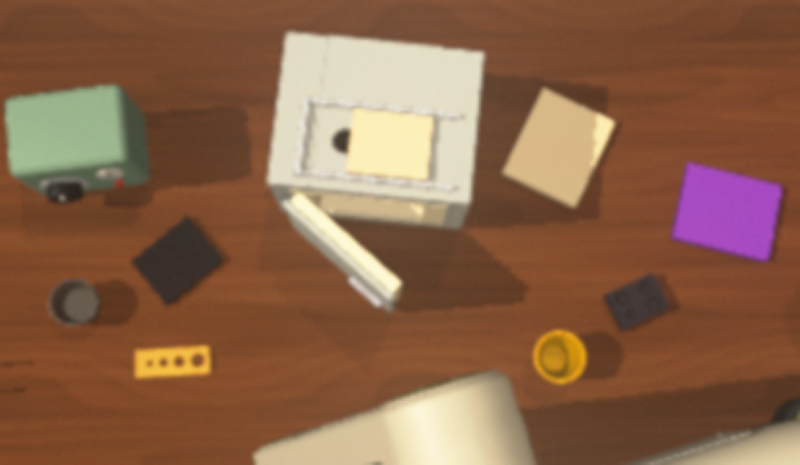

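The side picture shows the pale tile on the roof (px ~240,175), the door ajar with its free end towards the robot (px ~295,205), and black and purple look-alikes plus a larger beige tile on the bench. The top picture agrees: tile at px (271,176), door free end at (272,236), hinge at (232,197), crucible at (336,258) and mold at (367,237), which stand to the right of the door. Next I measure the poses.

```bash
python3 - <<'E'
from h import *
import cv2
p=pickle.load(open("top0.pkl","rb")); q=pickle.load(open("side0.pkl","rb"))
for n,P in(("top",p),("side",q)):
    X=cloud(P); Z=X[...,2]
    print(n,"table",np.nanmedian(Z[np.abs(Z)<.03]))
    box=(235,170) 
    roof=(np.abs(Z-.2)<.012)
    # keep component
    k,l,s,c=cv2.connectedComponentsWithStats(roof.astype(np.uint8))
    for i in range(1,k):
        if s[i,4]>100:
            m=l==i; r=cv2.minAreaRect(X[m][:,:2].astype(np.float32)*1000); print("z~.2",s[i],np.round(c[i]),r,np.median(Z[m]))
    g=P["img"].astype(int)
    for t in["tile_center","kiln_door","kiln","crucible","mold","gauge","bottle_bottom"]:
        for d in silhouettes(read_camera(n),t) if 0 else []: pass
    # tile by colour
    hsv=cv2.cvtColor(P["img"],cv2.COLOR_RGB2HSV)
    m=(hsv[...,1]>50)&(np.abs(Z-.21)<.015)
    k,l,s,c=cv2.connectedComponentsWithStats(m.astype(np.uint8)); 
    for i in range(1,k):
        if s[i,4]>80:
            mm=l==i; r=cv2.minAreaRect(X[mm][:,:2].astype(np.float32)*1000); print("tile",s[i],r,np.median(Z[mm]), cv2.boxPoints(r))
E
```

```text
top table 0.00024446311207425764
z~.2 [  91    6  469    8 1684] [349.  10.] ((1287.5640869140625, -274.3807373046875), (26.709178924560547, 1827.608642578125), 0.604820191860199) 0.2013015413893859
z~.2 [  0   9  90   5 229] [45. 11.] ((1279.2071533203125, 809.5923461914062), (343.8452453613281, 15.826327323913574), 89.97715759277344) 0.20351684783046217
z~.2 [ 223  132   84   67 4229] [265. 164.] ((668.5382080078125, -25.5419921875), (281.008056640625, 222.06106567382812), 83.68464660644531) 0.20047804681068282
tile [233   5  19   8  98] ((1282.7606201171875, 59.4752197265625), (14.28553295135498, 69.92769622802734), 4.829697608947754) 0.2082514539554124 [[1272.6995     93.71355 ]
 [1278.5869     24.034136]
 [1292.8218     25.236893]
 [1286.9343     94.916306]]
tile [ 260    4  300    9 1535] ((1289.63623046875, -594.8294067382812), (1170.250732421875, 15.550432205200195), 89.69740295410156) 0.20999566933559122 [[ 1278.7709   -1179.9055  ]
 [ 1294.3212   -1179.9877  ]
 [ 1300.5016      -9.753296]
 [ 1284.9513      -9.671143]]
tile [250 162  39  28 872] ((626.314697265625, -37.49729
[... 1351 characters left out ...]
-40.068115234375), (143.23294067382812, 96.63797760009766), 85.21143341064453) 0.21163608564844066 [[ 571.11993  -107.400986]
 [ 667.4206   -115.46823 ]
 [ 679.3775     27.264755]
 [ 583.07684    35.332   ]]
tile [321 266  47  20 195] ((163.41404724121094, 110.05496215820312), (117.35691833496094, 18.383506774902344), 19.36871337890625) 0.21436636661305167 [[105.00815  99.26602]
 [111.10498  81.92294]
 [221.81995 120.8439 ]
 [215.72311 138.18698]]
tile [367 280  90  31 503] ((8.529121398925781, 63.98818588256836), (208.80184936523438, 25.417144775390625), 17.2674617767334) 0.21240967841847702 [[-94.93872   45.134377]
 [-87.39409   20.862795]
 [111.99696   82.841995]
 [104.45233  107.11358 ]]
```

```bash
cat >> h.py <<'E'
YAW=np.radians(-6.32); C0=np.array([.6685,-.0255]); 
RK=np.array([[np.cos(YAW),-np.sin(YAW)],[np.sin(YAW),np.cos(YAW)]])
def tok(X): X=np.array(X); return np.concatenate([(X[...,:2]-C0)@RK, X[...,2:]],-1)
def tow(x,y,z): return np.append(RK@np.array([x,y])+C0,z)
E
python3 - <<'E'
from h import *
for n in("top","side"):
    P=pickle.load(open(n+"0.pkl","rb")); X=cloud(P); K=tok(X)
    hsv=cv2.cvtColor(P["img"],cv2.COLOR_RGB2HSV)
    # roof extents in kiln frame
    m=(np.abs(K[...,2]-.2)<.006)&(np.abs(K[...,0])<.2)&(np.abs(K[...,1])<.2); k=K[m]
    print(n,"roof x",np.percentile(k[:,0],[.5,99.5]),"y",np.percentile(k[:,1],[.5,99.5]))
    m=(hsv[...,1]>50)&(np.abs(K[...,2]-.212)<.006)&(np.abs(K[...,0])<.11)&(np.abs(K[...,1])<.14); k=K[m]
    for x in (-.07,-.04,-.01):
        r=k[np.abs(k[:,0]-x)<.012]; print("tile y range at x",x,np.percentile(r[:,1],[2,50,98]),len(r))
    print(np.percentile(k[:,0],[2,50,98]))
    # dark hole
    m=(hsv[...,2]<70)&(np.abs(K[...,0])<.11)&(np.abs(K[...,1])<.14)&(K[...,2]>.15); print("hole",np.nanmean(K[m],0),m.sum())
    # door top
    m=(K[...,2]>.18)&(K[...,2]<.192)&(K[...,0]<-.115)&(K[...,0]>-.36)&(np.abs(K[...,1])<.16)
    k=K[m]; print("doortop",len(k),cv2.minAreaRect((k[:,:2]*1000).astype(np.float32)))
    m=(K[...,2]>.03)&(K[...,2]<.18)&(K[...,0]<-.12)&(K[...,0]>-.36)&(np.abs(K[...,1])<.16)
    k=K[m]; 
    if len(k)>50:
        from numpy.linalg import svd
        c=np.median(k,0); u,s,v=svd(k-c,full_matrices=False); print("doorface",len(k),c,v[2],np.percentile(k,[1,99],0))
E
```

```text
top roof x [-0.10949144  0.10961481] y [-0.1387753   0.13823824]
tile y range at x -0.07 [-0.07466169 -0.02175993  0.031096  ] 198
tile y range at x -0.04 [-0.0740667  -0.02239707  0.02931031] 193
tile y range at x -0.01 [-0.07518182 -0.02310456  0.03045231] 194
[-0.08392788 -0.04096807  0.00289094]
hole [nan nan nan] 0
doortop 411 ((-180.36309814453125, 28.809005737304688), (197.08970642089844, 29.65752601623535), 53.946075439453125)
doorface 240 [-0.20335117  0.01828781  0.1102915 ] [-0.81433065  0.57476583  0.08068355] [[-0.25007813 -0.05526064  0.03265342]
 [-0.12663079  0.1155177   0.1798995 ]]
side roof x [-0.11142509  0.11181512] y [-0.13786169  0.14128359]
tile y range at x -0.07 [-0.07283172 -0.02079628  0.03262977] 188
tile y range at x -0.04 [-0.07210252 -0.01966177  0.0335939 ] 186
tile y range at x -0.01 [-0.0750288  -0.01696095  0.03168679] 172
[-0.08548695 -0.04416562  0.00220852]
hole [-0.0403171   0.04320666  0.20129409] 34
doortop 508 ((-182.17791748046875, 29.848861694335938), (197.55113220214844, 36.104679107666016), 54.28058624267578)
doorface 2556 [-0.18901263  0.04013732  0.10925404] [ 0.80450344 -0.59389273 -0.00810215] [[-0.24904726 -0.04290779  0.0316979 ]
 [-0.12315502  0.11878829  0.17895476]]<stdin>:13: RuntimeWarning: Mean of empty slice
```

```bash
python3 - <<'E'
from h import *
s=np.array([.2384,-.5227,.2304])
for n,a in dict(pretile=(-.04,-.107,.30),pretileup=(-.04,-.107,.204),endtile=(-.04,-.026,.204)).items():
    print(n,tow(*a),"delta cm",np.round((tow(*a)-s)*100,2))
q=.636
for qq in (.636,.5,.4,.3,.2,.1,0,):
    d=np.array([-np.sin(qq),-np.cos(qq)]); nrm=np.array([-np.cos(qq),np.sin(qq)])
    f0=np.array([-.11,.1])+.14*d+.03*nrm
    print(qq,"face pt kiln",f0.round(3),"world",tow(*f0,.16).round(4),"normal world",(RK@nrm).round(3))
P=pickle.load(open("top0.pkl","rb"))
for u,v in((335,259),(367,237),(346,180),(148,237),(186,261)): print(u,v,w(P,u,v))
E
```

```text
pretile [ 0.6169644  -0.12744647  0.3       ] delta cm [37.86 39.53  6.96]
pretileup [ 0.6169644  -0.12744647  0.204     ] delta cm [37.86 39.53 -2.64]
endtile [ 0.62588098 -0.04693874  0.204     ] delta cm [38.75 47.58 -2.64]
0.636 face pt kiln [-0.217  0.005] world [0.4531 0.0036 0.16  ] normal world [-0.734  0.679]
0.5 face pt kiln [-0.203 -0.008] world [ 0.4654 -0.0115  0.16  ] normal world [-0.819  0.573]
0.4 face pt kiln [-0.192 -0.017] world [ 0.4756 -0.0215  0.16  ] normal world [-0.873  0.488]
0.3 face pt kiln [-0.18  -0.025] world [ 0.4868 -0.0304  0.16  ] normal world [-0.917  0.399]
0.2 face pt kiln [-0.167 -0.031] world [ 0.4989 -0.0382  0.16  ] normal world [-0.952  0.305]
0.1 face pt kiln [-0.154 -0.036] world [ 0.5116 -0.0447  0.16  ] normal world [-0.978  0.209]
0 face pt kiln [-0.14 -0.04] world [ 0.5249 -0.0498  0.16  ] normal world [-0.994  0.11 ]
335 259 [ 0.33970508 -0.29480699  0.00773874]
367 237 [ 0.42329742 -0.42148261  0.02355348]
346 180 [ 0.65585638 -0.34972097  0.01706965]
148 237 [ 4.34309828e-01  4.40144677e-01 -3.21973472e-04]
186 261 [0.33848735 0.2872031  0.00462444]
```

send_rows(
  deltas=[
    [[0,0,1,0,0,0],[0,0,3,0,0,0],[0,0,6,0,0,0],[0,0,8,0,0,0],[0,0,9,0,0,0],[0,0,9,0,0,0],[0,0,9,0,0,0],[0,0,9,0,0,0]],
  ],
  jaw=-1,
  force=20,
)

```text
clock: 1.8
tcp_pos: [0.2384, -0.5227, 0.32]
orientation: [-0.001, 0.977, 0.212, -0.0]
wrist_force: [-1.3, -0.1, -0.1]
finger_gap: -0.0002
```

send_rows(
  deltas=[
    [[2,2,0,0,0,3],[5,5.2,0,0,0,8],[8.5,8.9,0,0,0,14],[12,12.5,0,0,0,20],[15.5,16.2,0,0,0,26],[19,19.8,0,0,0,32],[22.5,23.5,0,0,0,38],[26,27.1,0,0,0,44],[29.5,30.8,0,0,0,50],[33,34.4,0,0,0,55],[36,37.5,0,0,0,58],[37.9,39.5,0,0,0,59.2]],
  ],
)

```text
clock: 3.0
tcp_pos: [0.619, -0.125, 0.3195]
orientation: [-0.001, 0.743, 0.669, -0.0]
wrist_force: [0.9, -1.6, 0.6]
finger_gap: -0.0
```

send_rows(
  deltas=[
    [[0,0,-1,0,0,0],[0,0,-3,0,0,0],[0,0,-5,0,0,0],[0,0,-7,0,0,0],[0,0,-8,0,0,0],[0,0,-8,0,0,0],[0,0,-8,0,0,0]],
  ],
)

```text
clock: 3.7
tcp_pos: [0.6173, -0.1287, 0.2416]
orientation: [-0.0, 0.745, 0.667, -0.0]
wrist_force: [0.2, 0.2, -0.7]
finger_gap: -0.0001
```

```bash
python3 - <<'E'
from h import *
s=get_state(); print(s["joint_pos"].round(3),s["tcp_pos"],tok(s["tcp_pos"]))
for n in("side","top"):
    p=read_camera(n); pickle.dump(p,open(n+"1.pkl","wb"))
    a,b,c,d=dict(side=(120,270,150,350),top=(120,270,190,390))[n]
    i=p["img"][a:b,c:d,::-1].copy(); i=cv2.resize(i,None,fx=4,fy=4,interpolation=cv2.INTER_CUBIC); u,v=proj(p,s["tcp_pos"]); cv2.circle(i,(int((u-c)*4),int((v-a)*4)),3,(0,0,255),-1)
    cv2.imwrite(f"pics/{n}1.png",i)
E
```

```text
[-0.333  0.423  0.231  1.379 -0.     1.349] [ 0.61727778 -0.12867191  0.24156803] [-0.03955363 -0.1081835   0.24156803]
```

View pics/side1.png

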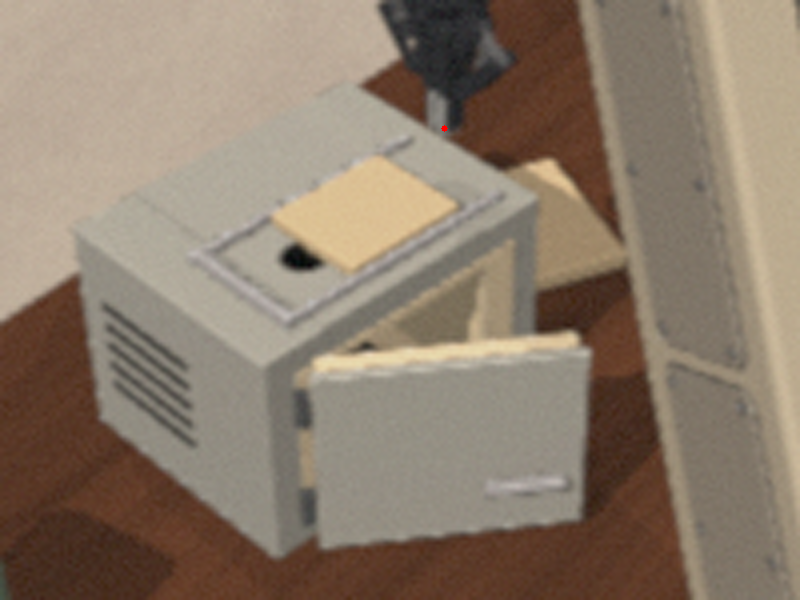

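View pics/top1.png

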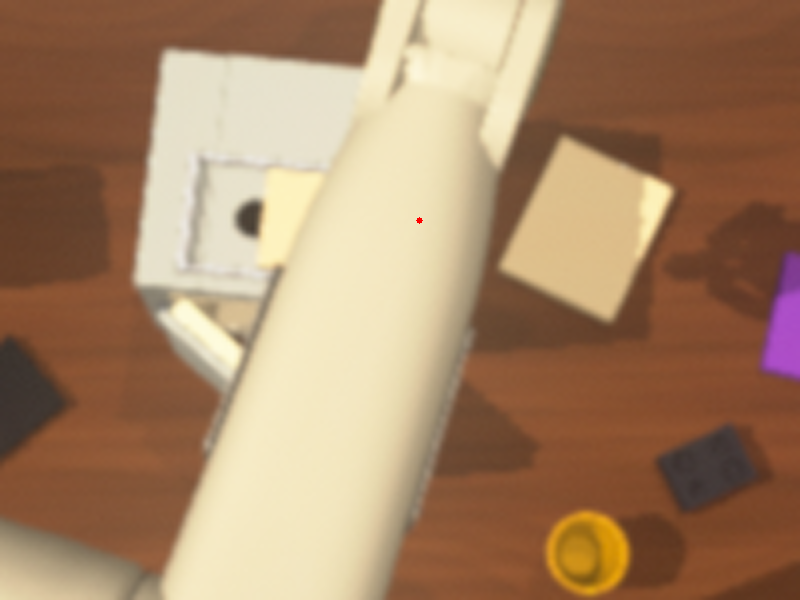

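The closed fingertip (side crop px ~443,130) coincides with the projected TCP, and it hangs over the roof behind the tile's -y end. The top view is blocked by the forearm. I descend to 4–5 mm above the roof and push.

send_rows(
  deltas=[
    [[0,0,-1,0,0,0],[0,0,-2,0,0,0],[0,0,-2.8,0,0,0],[0,0,-3.3,0,0,0],[0,0,-3.5,0,0,0],[0,0,-3.5,0,0,0],[0,0,-3.5,0,0,0]],
  ],
)

```text
clock: 4.5
tcp_pos: [0.6177, -0.1282, 0.2066]
orientation: [0.0, 0.745, 0.667, 0.0]
wrist_force: [0.0, 0.6, -0.2]
finger_gap: -0.0
```

send_rows(
  deltas=[
    [[0,0,-0.2,0,0,0],[0.06,0.5,-0.2,0,0,0],[0.11,1,-0.2,0,0,0],[0.17,1.5,-0.2,0,0,0],[0.22,2,-0.2,0,0,0],[0.27,2.5,-0.2,0,0,0],[0.33,3,-0.2,0,0,0],[0.38,3.5,-0.2,0,0,0],[0.44,4,-0.2,0,0,0]],
  ],
)

```text
clock: 5.4
tcp_pos: [0.622, -0.088, 0.2044]
orientation: [0.0, 0.745, 0.667, -0.0]
wrist_force: [1.1, -2.2, 0.2]
finger_gap: 0.0001
```

```bash
cat > look.py <<'E'
from h import *
import sys
s=get_state(); print(s["tcp_pos"].round(4),tok(s["tcp_pos"]).round(4),s["wrist_force"].round(1))
p=read_camera("side"); n=sys.argv[1]; a,b,c,d=120,270,150,350
i=p["img"][a:b,c:d,::-1].copy(); i=cv2.resize(i,None,fx=4,fy=4,interpolation=cv2.INTER_CUBIC); cv2.imwrite(f"pics/{n}.png",i)
K=tok(cloud(p)); hsv=cv2.cvtColor(p["img"],cv2.COLOR_RGB2HSV)
m=(hsv[...,1]>50)&(np.abs(K[...,2]-.212)<.006)&(np.abs(K[...,0]+.04)<.06)&(np.abs(K[...,1])<.14); k=K[m]
for x in (-.07,-.04,-.01):
    r=k[np.abs(k[:,0]-x)<.012]; print("tile y at x",x,np.percentile(r[:,1],[2,98]).round(4),len(r))
print("x",np.percentile(k[:,0],[2,98]).round(4),"z",np.median(k[:,2]))
E
python3 look.py s2
```

```text
[ 0.622  -0.088   0.2044] [-0.0393 -0.0672  0.2044] [ 1.1 -2.2  0.2]
tile y at x -0.07 [-0.0506  0.0561] 199
tile y at x -0.04 [-0.0532  0.0559] 199
tile y at x -0.01 [-0.0513  0.0559] 180
x [-0.0852  0.0024] z 0.21188665366458614
```

View pics/s2.png

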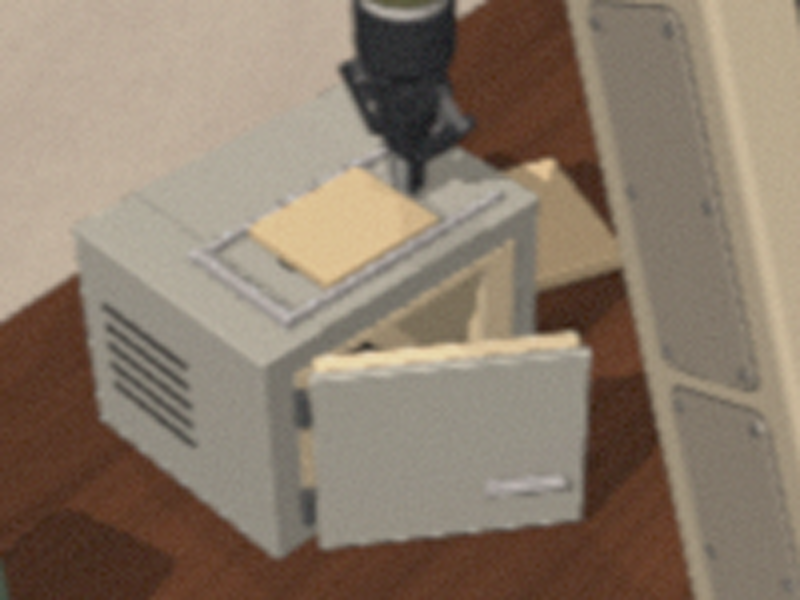

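The tile slides straight (its edges are parallel to the rails, near end at y ≈ -52 mm) and already half covers the hole, with about 40 mm left to go. I push 3.2 cm, then creep.

send_rows(
  deltas=[
    [[0.05,0.4,0,0,0,0],[0.1,0.9,0,0,0,0],[0.16,1.4,0,0,0,0],[0.21,1.9,0,0,0,0],[0.26,2.4,0,0,0,0],[0.31,2.8,0,0,0,0],[0.35,3.2,0,0,0,0],[0.35,3.2,0,0,0,0]],
  ],
)

```text
clock: 6.25
tcp_pos: [0.6255, -0.0552, 0.2043]
orientation: [-0.0, 0.745, 0.668, 0.0]
wrist_force: [-0.2, 0.2, 0.4]
finger_gap: 0.0
```

send_rows(
  deltas=[
    [[0.02,0.2,0,0,0,0],[0.04,0.4,0,0,0,0],[0.04,0.4,0,0,0,0]],
  ],
)

```text
clock: 6.55
tcp_pos: [0.6258, -0.052, 0.2042]
orientation: [-0.0, 0.745, 0.667, 0.0]
wrist_force: [-0.1, -0.6, -0.0]
finger_gap: 0.0005
```

```bash
python3 look.py s3
```

```text
[ 0.6258 -0.052   0.2042] [-0.0395 -0.031   0.2042] [-0.1 -0.6 -0. ]
tile y at x -0.07 [-0.0147  0.0917] 209
tile y at x -0.04 [-0.0161  0.0911] 199
tile y at x -0.01 [-0.0144  0.0919] 195
x [-0.0854  0.0018] z 0.2120222600389277
```

View pics/s3.png

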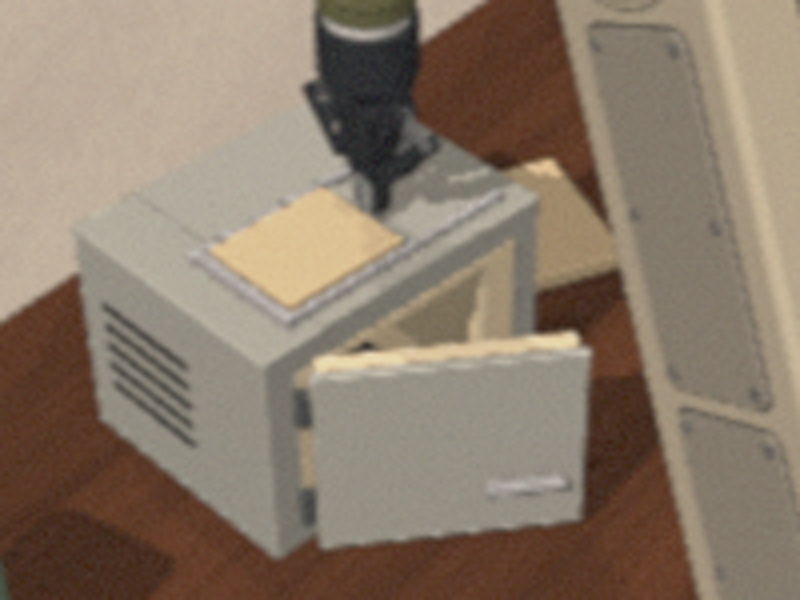

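The tile is a few mm short of the stop (far edge ~92 of 95 mm). I creep on until there is a force.

send_rows(
  deltas=[
    [[0.02,0.15,0,0,0,0],[0.03,0.3,0,0,0,0],[0.03,0.3,0,0,0,0],[0.03,0.3,0,0,0,0]],
  ],
)

```text
clock: 7.0
tcp_pos: [0.6261, -0.049, 0.2042]
orientation: [-0.0, 0.745, 0.667, 0.0]
wrist_force: [0.2, -1.7, 0.2]
finger_gap: 0.0
```

send_rows(
  deltas=[
    [[0.01,0.1,0,0,0,0],[0.02,0.2,0,0,0,0],[0.02,0.2,0,0,0,0]],
  ],
)

```text
clock: 7.3
tcp_pos: [0.6262, -0.0482, 0.2043]
orientation: [0.001, 0.745, 0.667, -0.001]
wrist_force: [0.1, -4.6, -0.5]
finger_gap: -0.0
```

send_rows(
  deltas=[
    [[0.01,0.1,0,0,0,0],[0.02,0.15,0,0,0,0],[0.02,0.15,0,0,0,0]],
  ],
)

```text
clock: 7.6
tcp_pos: [0.6262, -0.0481, 0.2043]
orientation: [0.001, 0.745, 0.667, -0.002]
wrist_force: [-2.0, -8.8, -0.6]
finger_gap: -0.0001
```

```bash
python3 look.py s4
```

```text
[ 0.6262 -0.0481  0.2043] [-0.0395 -0.0271  0.2043] [-2.  -8.8 -0.6]
tile y at x -0.07 [-0.0107  0.0938] 192
tile y at x -0.04 [-0.0136  0.0939] 190
tile y at x -0.01 [-0.0122  0.0931] 191
x [-0.0852  0.0017] z 0.21184753542270182
```

The tile is against the stop: the finger stalled, the force rose to 9 N and the far edge is at ~94–95 mm. I back off, lift and go to the outside of the door.

send_rows(
  deltas=[
    [[-0.05,-0.5,0,0,0,0],[-0.17,-1.5,0,0,0,0],[-0.28,-2.5,0,0,0,0],[-0.28,-2.5,0,0,0,0],[-0.28,-2.5,2,0,0,0],[-0.28,-2.5,5,0,0,0],[-0.28,-2.5,8,0,0,0],[-0.28,-2.5,10,0,0,0],[-0.28,-2.5,10,0,0,0]],
  ],
)

```text
clock: 8.55
tcp_pos: [0.6251, -0.0709, 0.308]
orientation: [0.002, 0.745, 0.667, 0.002]
wrist_force: [-0.0, -0.4, 0.0]
finger_gap: 0.0003
```

send_rows(
  deltas=[
    [[-2,1,0,0,0,0],[-5,2.5,0,0,0,0],[-8,4,0,0,0,0],[-11,5.5,0,0,0,0],[-14,7,0,0,0,0],[-17,8.7,0,0,0,0],[-19,9.8,0,0,0,0],[-20.4,10.4,0,0,0,0],[-20.4,10.4,0,0,0,0],[-20.4,10.4,0,0,0,0]],
  ],
)

```text
clock: 9.55
tcp_pos: [0.4203, 0.0331, 0.3041]
orientation: [0.0, 0.745, 0.667, 0.0]
wrist_force: [0.0, -0.0, -0.4]
finger_gap: 0.0001
```

```bash
python3 look.py s5; python3 - <<'E'
from h import *
s=get_state(); print(s["joint_pos"].round(3),s["clock"])
p=read_camera("side"); K=tok(cloud(p))
m=(K[...,2]>.03)&(K[...,2]<.175)&(K[...,0]<-.12)&(K[...,0]>-.30)&(np.abs(K[...,1])<.13)
k=K[m]; c=np.median(k,0)
for _ in range(4):
    u,S,v=np.linalg.svd(k-c,full_matrices=False); r=np.abs((k-c)@v[2]); k=k[r<.006]; c=np.mean(k,0)
n=v[2]*np.sign(v[2][0]); print(len(k),c,n,"q",np.arctan2(-n[1],n[0]))
h=np.array([-.11,.1]); print("face offset from hinge",(c[:2]-h)@n[:2])
t=tok(s["tcp_pos"]); print("tcp signed dist to face plane",(t[:2]-c[:2])@n[:2],"along",(t[:2]-h)@np.array([n[1],-n[0]]))
E
```

```text
[0.4203 0.0331 0.3041] [-0.2531  0.0309  0.3041] [ 0.  -0.  -0.4]
tile y at x -0.07 [-0.0109  0.0945] 193
tile y at x -0.04 [-0.0116  0.0938] 187
tile y at x -0.01 [-0.0124  0.0934] 184
x [-0.0856  0.002 ] z 0.2119676577523554
[-0.113  0.002 -0.15   1.418 -0.     1.568] 9.6
2310 [-0.18958936  0.03915552  0.10567317] [ 0.80719621 -0.59027986 -0.00199291] q 0.6314069557894171
face offset from hinge -0.028328956372646704
tcp signed dist to face plane -0.046114735547166316 along 0.14016009188463896
```

View pics/s5.png

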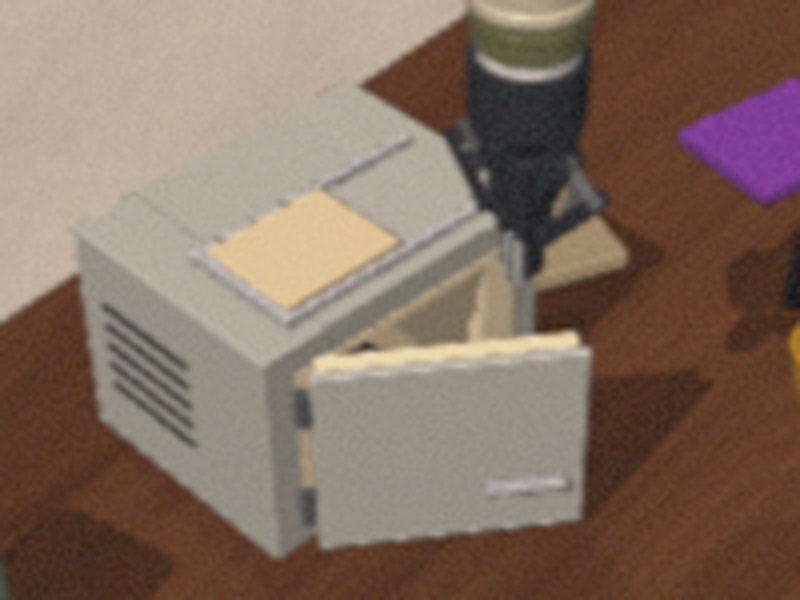

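The tile sits at the stop (crop px ~300,248). The fingertip is 46 mm outside the door's face plane and 140 mm from the hinge. I descend outside to z ≈ 0.16.

send_rows(
  deltas=[
    [[0,0,-2,0,0,0],[0,0,-5,0,0,0],[0,0,-8,0,0,0],[0,0,-11,0,0,0],[0,0,-13,0,0,0],[0,0,-14.2,0,0,0],[0,0,-14.2,0,0,0],[0,0,-14.2,0,0,0]],
  ],
)

```text
clock: 10.45
tcp_pos: [0.4203, 0.0329, 0.1623]
orientation: [-0.0, 0.745, 0.667, -0.0]
wrist_force: [-0.8, -0.3, 0.4]
finger_gap: -0.0002
```

```bash
python3 look.py s6; python3 - <<'E'
from h import *
# path of TCP: offset d outside face, along .14
h=np.array([-.11,.1]); t0=None
for q in(.63,.55,.45,.35,.25,.15,.08,.04,0,-.04):
    d=np.array([-np.sin(q),-np.cos(q)]); n=np.array([-np.cos(q),np.sin(q)])
    for off in(.014,):
        e=14.5e-3*abs(np.cos(q))+11e-3*abs(np.sin(q)) # box support fn
        P=tow(*(h+.14*d+(.03+e)*n),.16)
        if t0 is None:t0=np.array([.4203,.0331,.16])
        print(q,P.round(4),"delta from now cm",((P-t0)*100).round(2))
E
```

```text
[0.4203 0.0329 0.1623] [-0.2531  0.0308  0.1623] [-0.8 -0.3  0.4]
tile y at x -0.07 [-0.0114  0.0943] 196
tile y at x -0.04 [-0.0107  0.0929] 194
tile y at x -0.01 [-0.0128  0.0927] 186
x [-0.0851  0.0023] z 0.21205950696167655
0.63 [0.4402 0.0152 0.16  ] delta from now cm [ 1.99 -1.79  0.  ]
0.55 [0.4463 0.0049 0.16  ] delta from now cm [ 2.6  -2.82  0.  ]
0.45 [ 0.4552 -0.0072  0.16  ] delta from now cm [ 3.49 -4.03  0.  ]
0.35 [ 0.4655 -0.0184  0.16  ] delta from now cm [ 4.52 -5.15  0.  ]
0.25 [ 0.4771 -0.0285  0.16  ] delta from now cm [ 5.68 -6.16  0.  ]
0.15 [ 0.4897 -0.0374  0.16  ] delta from now cm [ 6.94 -7.05  0.  ]
0.08 [ 0.4992 -0.0429  0.16  ] delta from now cm [ 7.89 -7.6   0.  ]
0.04 [ 0.5048 -0.0457  0.16  ] delta from now cm [ 8.45 -7.88  0.  ]
0 [ 0.5105 -0.0482  0.16  ] delta from now cm [ 9.02 -8.13  0.  ]
-0.04 [ 0.5155 -0.0505  0.16  ] delta from now cm [ 9.52 -8.36  0.  ]
```

View pics/s6.png

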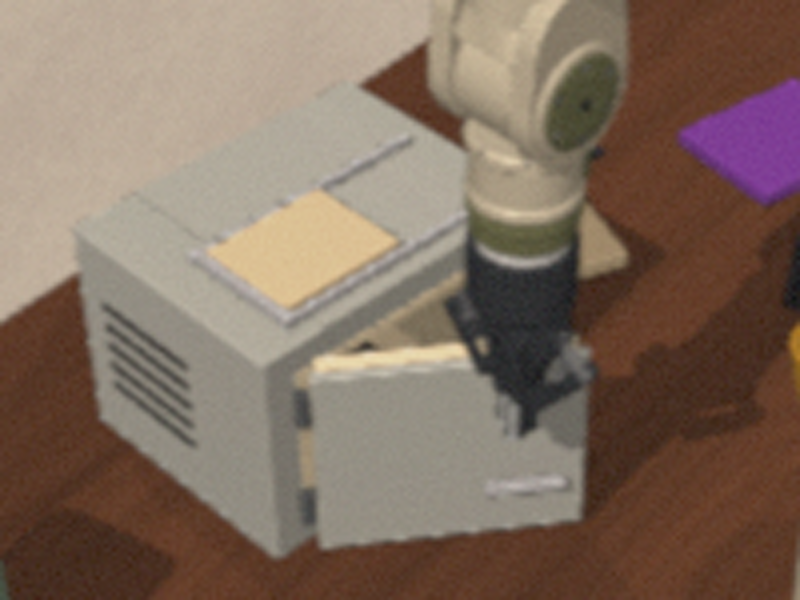

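The fingertip (crop px ~517,430) is in front of the steel face, well above the lip. I swing the door along its arc, raised 6 mm so the finger linkages clear the roof.

send_rows(
  deltas=[
    [[0.3,-0.3,0.6,0,0,0],[0.8,-0.8,0.6,0,0,0],[1.3,-1.3,0.6,0,0,0],[1.7,-1.6,0.6,0,0,0],[2.0,-1.9,0.6,0,0,0],[2.3,-2.4,0.6,0,0,0],[2.6,-2.8,0.6,0,0,0],[3.0,-3.4,0.6,0,0,0],[3.5,-4.0,0.6,0,0,0],[3.5,-4.0,0.6,0,0,0]],
  ],
)

```text
clock: 11.5
tcp_pos: [0.4557, -0.0077, 0.1683]
orientation: [0.001, 0.745, 0.667, 0.0]
wrist_force: [-0.7, -0.4, 0.1]
finger_gap: 0.0002
```

```bash
cat > door.py <<'E'
from h import *
s=get_state(); 
p=read_camera("side"); K=tok(cloud(p))
m=(K[...,2]>.03)&(K[...,2]<.15)&(K[...,0]<-.118)&(K[...,0]>-.30)&(np.abs(K[...,1])<.11)
k=K[m]; c=np.median(k,0)
for _ in range(6):
    u,S,v=np.linalg.svd(k-c,full_matrices=False); r=np.abs((k-c)@v[2]); k=k[r<.008]; c=np.mean(k,0)
n=v[2]*np.sign(v[2][0]); print(len(k),c.round(3),n.round(3),"q",np.arctan2(-n[1],n[0]))
print("face offset from hinge",(c[:2]-np.array([-.11,.1]))@n[:2],"clock",s["clock"],"tcp",s["tcp_pos"].round(4),s["wrist_force"].round(1))
E
python3 door.py; python3 look.py s7
```

```text
1785 [-0.179  0.025  0.092] [ 0.893 -0.45  -0.006] q 0.46713191163114237
face offset from hinge -0.02837162662303575 clock 11.5 tcp [ 0.4557 -0.0077  0.1683] [-0.7 -0.4  0.1]
[ 0.4552 -0.0074  0.1683] [-0.2139 -0.0055  0.1683] [-0.   0.2  0.9]
tile y at x -0.07 [-0.011   0.0935] 200
tile y at x -0.04 [-0.0123  0.0929] 195
tile y at x -0.01 [-0.0107  0.0944] 186
x [-0.0856  0.0025] z 0.21196468535038887
```

View pics/s7.png

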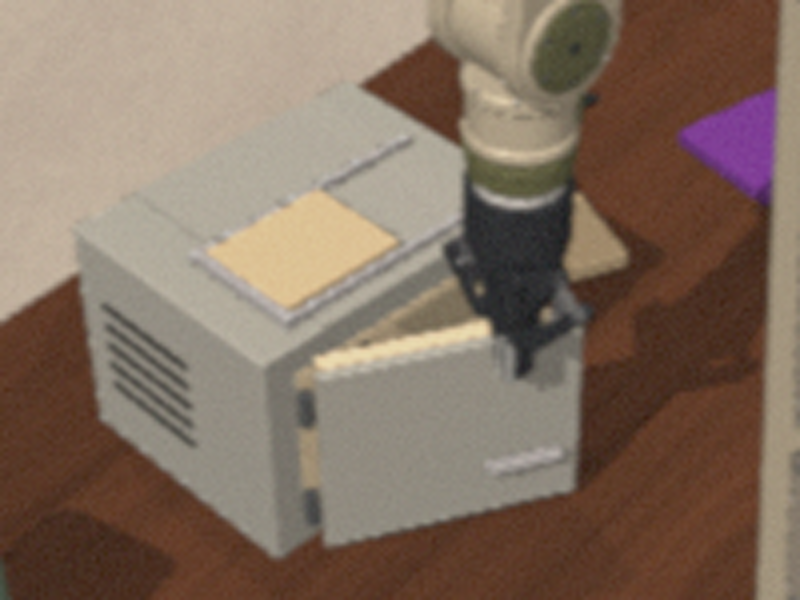

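The door follows (now q ≈ 0.46), and the contact is at the top edge of the steel face (crop px ~515,350). Continuing along the arc.

send_rows(
  deltas=[
    [[0.5,-0.6,0,0,0,0],[1.0,-1.1,0,0,0,0],[1.6,-1.6,0,0,0,0],[2.2,-2.1,0,0,0,0],[2.8,-2.55,0,0,0,0],[3.4,-3.0,0,0,0,0],[3.9,-3.3,0,0,0,0],[4.3,-3.5,0,0,0,0],[4.3,-3.5,0,0,0,0],[4.3,-3.5,0,0,0,0]],
  ],
)

```text
clock: 12.6
tcp_pos: [0.498, -0.0419, 0.1683]
orientation: [0.0, 0.745, 0.667, 0.0]
wrist_force: [-0.8, -0.0, 0.3]
finger_gap: 0.0002
```

```bash
python3 door.py; python3 look.py s8
```

```text
1515 [-0.147  0.012  0.092] [ 0.995 -0.101 -0.002] q 0.10090757635406217
face offset from hinge -0.02807566288466368 clock 12.6 tcp [ 0.498  -0.0419  0.1683] [-0.8 -0.   0.3]
[ 0.4978 -0.0418  0.1684] [-0.1679 -0.035   0.1684] [-0.6 -0.7 -0.3]
tile y at x -0.07 [-0.0116  0.0949] 205
tile y at x -0.04 [-0.0121  0.0949] 199
tile y at x -0.01 [-0.0106  0.0946] 190
x [-0.0861  0.0021] z 0.21214889386185798
```

View pics/s8.png

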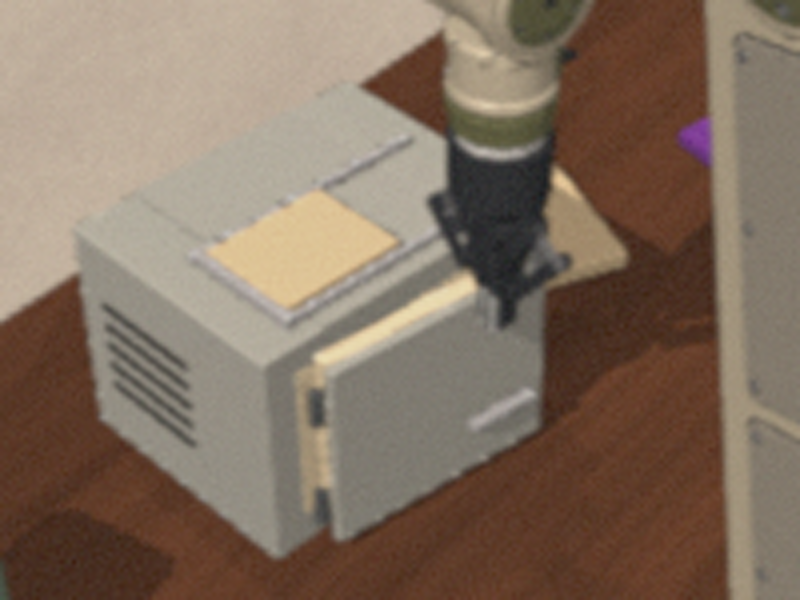

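send_rows(
  deltas=[
    [[0.3,-0.1,0,0,0,0],[0.6,-0.2,0,0,0,0],[0.9,-0.3,0,0,0,0],[1.1,-0.35,0,0,0,0],[1.1,-0.35,0,0,0,0],[1.1,-0.35,0,0,0,0]],
  ],
)

```text
clock: 13.3
tcp_pos: [0.5091, -0.0452, 0.1683]
orientation: [0.0, 0.745, 0.667, 0.0]
wrist_force: [-0.2, 0.6, -0.5]
finger_gap: -0.0001
```

send_rows(
  deltas=[
    [[0.1,-0.03,0,0,0,0],[0.2,-0.05,0,0,0,0],[0.2,-0.05,0,0,0,0]],
  ],
)

```text
clock: 13.6
tcp_pos: [0.5108, -0.0457, 0.1683]
orientation: [0.0, 0.745, 0.667, 0.0]
wrist_force: [-0.9, 0.9, -0.3]
finger_gap: 0.0001
```

send_rows(
  deltas=[
    [[0.1,-0.02,0,0,0,0],[0.2,-0.04,0,0,0,0],[0.2,-0.04,0,0,0,0]],
  ],
)

```text
clock: 13.9
tcp_pos: [0.5124, -0.0462, 0.1683]
orientation: [-0.0, 0.745, 0.667, -0.0]
wrist_force: [-2.5, -0.5, 2.2]
finger_gap: -0.0001
```

```bash
python3 door.py; python3 look.py s9
```

```text
1419 [-0.139  0.01   0.092] [ 1.    -0.009 -0.005] q 0.008719680729615813
face offset from hinge -0.027821211803377627 clock 13.9 tcp [ 0.5124 -0.0462  0.1683] [-2.5 -0.5  2.2]
[ 0.5124 -0.0462  0.1683] [-0.1529 -0.0377  0.1683] [-1.9  0.1  1.2]
tile y at x -0.07 [-0.0117  0.0938] 201
tile y at x -0.04 [-0.0106  0.0934] 188
tile y at x -0.01 [-0.0128  0.0942] 192
x [-0.0854  0.0017] z 0.21209317287492047
```

View pics/s9.png

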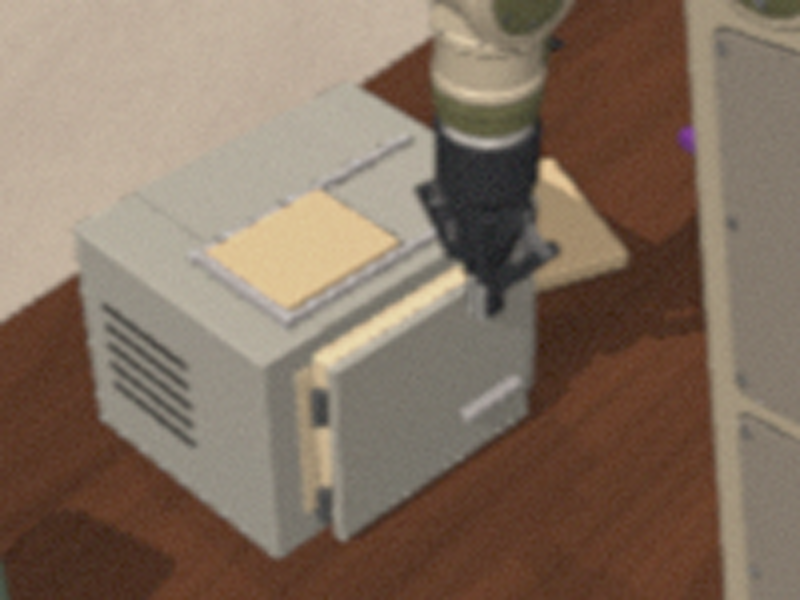

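send_rows(
  deltas=[
    [[0.1,-0.01,0,0,0,0],[0.2,-0.02,0,0,0,0],[0.2,-0.02,0,0,0,0]],
  ],
)

```text
clock: 14.3
tcp_pos: [0.5125, -0.0462, 0.1682]
orientation: [-0.001, 0.745, 0.667, -0.002]
wrist_force: [-8.4, -0.9, 5.8]
finger_gap: -0.0005
```

send_rows(
  deltas=[
    [[0.1,-0.01,0,0,0,0],[0.2,-0.02,0,0,0,0],[0.2,-0.02,0,0,0,0]],
  ],
)

```text
clock: 14.6
tcp_pos: [0.5125, -0.0462, 0.1682]
orientation: [-0.003, 0.745, 0.667, -0.003]
wrist_force: [-15.0, -1.6, 11.0]
finger_gap: 0.0002
```

The finger stalls at 15 N and the door reads q ≈ 0.009, so it is shut. I retreat straight out and then up and away, so the camera can see everything.

send_rows(
  deltas=[
    [[-0.5,0.05,0,0,0,0],[-1.5,0.15,0,0,0,0],[-3,0.3,0,0,0,0],[-5,0.5,0,0,0,0],[-7,0.8,0,0,0,0],[-7,0.8,3,0,0,0],[-7,0.8,7,0,0,0],[-7,0.8,11,0,0,0],[-7,0.8,14,0,0,0],[-7,0.8,14,0,0,0]],
  ],
)

```text
clock: 15.6
tcp_pos: [0.449, -0.039, 0.3128]
orientation: [0.004, 0.745, 0.667, 0.003]
wrist_force: [1.2, 0.6, -0.6]
finger_gap: 0.0001
```

send_rows(
  deltas=[
    [[0,-3,0,0,0,0],[0,-7,0,0,0,0],[0,-11,0,0,0,0],[0,-15,0,0,0,0],[0,-19,0,0,0,0],[0,-23,0,0,0,0],[0,-27,0,0,0,0],[0,-30,0,0,0,0],[0,-32,0,0,0,0],[0,-32,0,0,0,0],[0,-32,0,0,0,0]],
  ],
)

```text
clock: 16.7
tcp_pos: [0.4465, -0.3584, 0.3073]
orientation: [-0.001, 0.745, 0.667, 0.0]
wrist_force: [0.2, -0.1, 0.2]
finger_gap: 0.0001
```

```bash
python3 door.py; python3 look.py s10; python3 - <<'E'
from h import *
print(get_state()["qvel"].round(3))
p=read_camera("top"); save(p,"top9.png"); K=tok(cloud(p)); hsv=cv2.cvtColor(p["img"],cv2.COLOR_RGB2HSV)
m=(hsv[...,1]>50)&(np.abs(K[...,2]-.212)<.006)&(np.abs(K[...,0]+.04)<.06)&(np.abs(K[...,1])<.14); k=K[m]
if len(k): print("top tile",np.percentile(k,[2,98],0).round(4))
m=(K[...,2]>.17)&(K[...,2]<.192)&(K[...,0]<-.115)&(K[...,0]>-.36)&(np.abs(K[...,1])<.16)
print("doortop",cv2.minAreaRect((K[m][:,:2]*1000).astype(np.float32)))
p0=pickle.load(open("top0.pkl","rb")); s0=pickle.load(open("side0.pkl","rb"))
d=np.abs(p["img"].astype(int)-p0["img"]).sum(2)
for t,(u,v) in dict(crucible=(335,259),mold=(367,237),bottle=(148,237),gauge=(186,261)).items():
    print(t,"mean px change",d[v-8:v+9,u-8:u+9].mean())
E
```

```text
1410 [-0.139  0.01   0.093] [ 1.    -0.009 -0.004] q 0.009197632930975145
face offset from hinge -0.027839691890743663 clock 16.7 tcp [ 0.4465 -0.3584  0.3073] [ 0.2 -0.1  0.2]
[ 0.4466 -0.3578  0.3077] [-0.1839 -0.3547  0.3077] [ 0.  -0.4  0. ]
tile y at x -0.07 [-0.0109  0.0922] 196
tile y at x -0.04 [-0.0132  0.0938] 190
tile y at x -0.01 [-0.0118  0.0927] 186
x [-0.085   0.0017] z 0.21203077768826686
[ 0.01  -0.009  0.004  0.003 -0.002 -0.001]
top tile [[-0.0842 -0.0127  0.2071]
 [ 0.0033  0.0904  0.2171]]
doortop ((-127.78504180908203, -0.8124771118164062), (25.504356384277344, 197.64305114746094), 0.025142857804894447)
crucible mean px change 318.0069204152249
mold mean px change 472.6782006920415
bottle mean px change 7.775086505190312
gauge mean px change 8.546712802768166
```

View pics/s10.png

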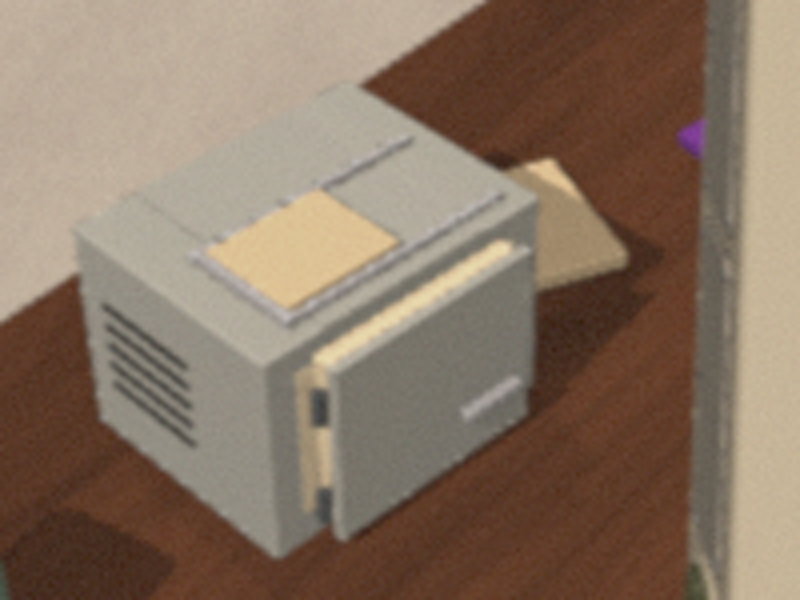

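View pics/top9.png

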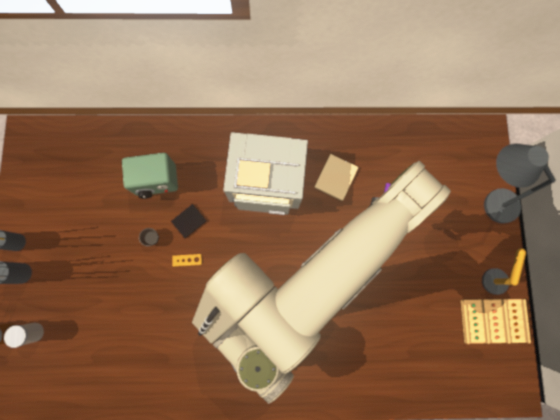

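The door is shut (q ≈ 0.01 from the side view, 0.000 from the door's top edge). The tile is at the stop, and the bottle bottom and gauge are unchanged. The forearm hides the crucible and mold, so I move back towards the start pose to check them.

send_rows(
  deltas=[
    [[-2,-2,0,0,0,0],[-5,-4,0,0,0,0],[-8,-7,0,0,0,0],[-11,-9,0,0,0,0],[-14,-12,0,0,0,0],[-17,-14,0,0,0,0],[-20,-16,0,0,0,0],[-20,-16,0,0,0,0],[-20,-16,0,0,0,0],[-20,-16,0,0,0,0]],
  ],
)

```text
clock: 17.85
tcp_pos: [0.2477, -0.5176, 0.3086]
orientation: [0.0, 0.744, 0.668, 0.0]
wrist_force: [-0.2, 0.6, 0.4]
finger_gap: -0.0003
```

```bash
python3 - <<'E'
from h import *
p0=pickle.load(open("top0.pkl","rb")); p=read_camera("top"); save(p,"top10.png")
d=np.abs(p["img"].astype(int)-p0["img"]).sum(2)
for t,(u,v) in dict(crucible=(335,259),mold=(367,237),bottle=(148,237),gauge=(186,261)).items():
    print(t,d[v-8:v+9,u-8:u+9].mean())
s=get_state(); print(s["wrist_force"].round(1),s["tcp_pos"],s["clock"])
E
python3 door.py
```

```text
crucible 4.892733564013841
mold 2.8823529411764706
bottle 3.0899653979238755
gauge 4.103806228373703
[0.4 0.6 0.3] [ 0.24794472 -0.51754239  0.30863166] 17.9
1426 [-0.139  0.01   0.092] [ 1.    -0.009 -0.005] q 0.008969309552368075
face offset from hinge -0.02785374336477719 clock 17.9 tcp [ 0.2479 -0.5175  0.3086] [0.4 0.6 0.3]
```

View pics/top10.png

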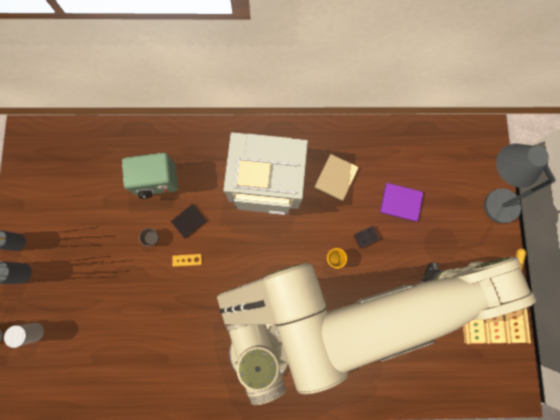

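The crucible (337,258), mold (367,237), bottle bottom (148,237) and gauge (186,260) all stand where they were. The door is shut, the tile is at its stop, and the arm is clear. Handing in.

```bash
python3 -c "
from workcell import *
print(hand_in())"
```

```text
the job is handed in; nothing more can be done
None
```

The kiln is closed up and the job is handed in. The vent tile is against its end stop over the vent hole, and the front door is shut. I used the closed fingertips and only pushed; the arm finished well clear, with about 18 s on the clock.

- **Tile:** I chose the smaller pale one on the roof. I pushed it until the finger stalled at about 9 N. The last side view put its centre within about 2 mm of its place, lying flat (top at 212 mm). The top camera read its far edge about 3 mm shorter than the side view did, still within the 8 mm allowed.
- **Door:** I pushed near the top of the outer steel face until it stalled at about 15 N. The side camera gives 0.009 rad and the door's top edge in the top view gives about 0.000 rad; both are below the 0.04 limit. During that last push the wrist also read about 11 N upward. I did not find out why, and nothing showed out of place afterwards.
- **Bystanders:** the crucible, bottle bottom, mold and gauge show no change between the first and last top pictures.
- **Failed checks:** none; the only disagreements were the small ones between the two cameras.

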